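Turn the cutting plate and hold the cutter's guard open

TASK

Make the vegetable cutter ready for a colleague to fit its plate: the steel cutting plate stands back to front in its white stand, so lift it out, turn it round and seat it upright in the slot again with the ribbed face towards the robot's side, and let go of it. Then raise the cutter's guard, which has a grip bar along its front, to 45 degrees and keep holding it there; it springs shut by itself, so the program finishes with the robot still holding the guard open, and the other things on the table stay where they are.

Things in the scene. Friction and masses are not known exactly. Their poses are not given: they have to be found in the camera images.
- stand: white plastic stand fixed to the table, 80 x 160 x 48 mm, with one upright slot. Origin: centre of its underside; x across the slot, away from the robot's side; y along the slot; z up. The slot is centred on the origin, 12 mm wide with lips flaring to about 22 mm, 121 mm long between end cheeks; its floor is 12 mm above the table.
- plate_center (a point): centre of the loose steel cutting plate (axes as plate; 8 mm thick, 110 wide, 100 tall). Seated, this point is 62 mm above the table and the top edge 112 mm. At the start the plate stands in the slot with its ribbed face looking away from the robot's side (stand's +x); the ribs must end on the stand's -x side.
- plate_front (a point): point 50 mm out from the plate's centre in front of the ribbed face (shows which way the ribs look)
- plate: the cutting plate, 0.22 kg; origin at the centre of its lower edge; x through its 8 mm thickness, y along its 110 mm width, z up. Its +x face is smooth; its -x face has seven dark upright blade ribs, 4 mm proud, 41 to 63 mm above the lower edge, so the top 35 mm is plain on both faces.
- guard_hinge (a point): middle of the guard's hinge line at the far top edge of the vegetable cutter, 116 mm above the table; axes: x away from the robot's side, y along the hinge line, z up. The cutter is a white open-topped housing fixed to the table, 170 (x) x 180 (y) x 112 mm, reaching from 165 mm before to 5 mm behind the hinge line.
- guard_bar (a point): centre of the guard's round steel grip bar, 12 mm thick, 124 mm long along the hinge's y, on two side arms, with 45 mm open space between it and the guard's sheet. It lies 220 mm from the hinge line: straight before it (hinge's -x), 116 mm above the table, when shut; it rises and goes away from the robot as the guard opens. Axes turn with the guard.
- guard (a joint): opening angle of the guard, a flat steel sheet on top of the cutter hinged at its far edge: 0 shut (level), grows as its front edge rises, 0.785 = 45 degrees, stop at 1.35. Its weight (0.35 kg) and a spring shut it from any angle; holding it by the bar takes about 3 to 5 N.
- label_roll_mid (a point): bystander: centre of a roll of white labels, 68 mm across, 40 mm high, standing on the table
- probe_thermometer: bystander: white probe thermometer lying flat, 161 x 30 x 17 mm, origin under its middle
- red_cap_jar: bystander: white jar with screw cap, 72 mm across, 121 mm high, origin under its middle
- date_stamp: bystander: hand stamp standing upright, 34 x 32 x 87 mm, origin under its middle
There are look-alikes about, which are no part of the job. What is shaped like the plate but purple is not meant.

How it is judged:
By the outcome, as a careful person would: the job done as asked, in the order asked, and still so for the second after the job is handed in, while the arm keeps its last pose, push and grip.
It also fails if it takes over 61 s, if anything falls off the work surface, if the arm or the gripper's body presses on something with over 40 N, if the wrist force passes 120 N, or if a joint passes its speed limit or range.

ROBOT

A 7-joint arm with a two-finger parallel gripper is mounted at the origin on a cart in front of the work surface, level with it; the furniture and walls round the work are solid. World frame = base frame: x ahead of the robot, y to its left, z up, the work surface at z = 0. Lengths are in m, angles in rad, forces in N, time in s.
With the tool pointing down it reaches from about 0.425 to 0.925 m from the base axis. Payload 6.8 kg.
Tool frame: the origin (TCP) lies at the very end of the fingers, on their centre line; the grasp point (between the pads) lies 19 mm behind it; z points along the fingers, x is the direction in which the jaws open and shut, and the axes are right-handed (so a half turn about z gives the same grasp; the last joint's range is limited). The gripper opens to 85 mm and grips with 20 to 120 N. Pads are 22 mm wide; open, the fingers measure 114 mm over their backs; the gripper's body (76 mm by 85 mm) begins 54 mm behind the grasp point. The pads swing forward as they close: fully open they stand 13 mm farther back than shut.
Start: joints at [1.047, 0.477, 0.022, 1.555, -0.011, 1.109, -0.083], TCP at [0.273, -0.617, 0.231] pointing down, gripper open.
Joint ranges: [-2.96, 2.96], [-0.34, 2.1], [-1.41, 1.46], [0.24, 2.44], [-1.37, 4.51], [0.17, 1.92], [-2.96, 2.96]. Speed limits (rad/s): [2.39, 2.39, 3.14, 3.14, 3.14, 3.14, 3.14].

INTERFACE

Orientations are given as a unit quaternion [w, x, y, z].
In Python, from station import bot gives the robot as it stands.
- The arm moves only by the shell command python3 -m creep 'ROWS' [FORCE]. ROWS is JSON, a list that holds one entry, the list of rows, each a list of 7 numbers: the shift along the tool's x, y, z in cm, then the turn, a rotation vector about the tool's x, y, z in rad, then the opening, from 0 (shut) to 1 (fully open). In form: [[[dx, dy, dz, wx, wy, wz, claw], ...]]. A call has 1 to 10 rows; each row is the pose to reach, as a shift and turn from the pose commanded when the call began, along the tool's axes at that moment; what a row does not reach only later rows make up. A row lasts 1/8 s, in which the tool goes at most 62.5 mm and 10.7 degrees, less where a joint would pass 70% of its speed; a pose out of reach is approached as far as the arm can. A call with a gripper value outside its range is refused whole. The fingers move at their own pace and stop on an object; FORCE is the grip in N (left out, the last holds). Time passes only in rows, so rows that repeat a pose let the fingers close. It gives the time, the measured TCP pose, the force and the opening at its end, in the units of the state.
- bot.get_obs(): the state, without advancing time (a new reading comes with each control period).
- bot.read_camera(name): name is "scene" or "top" or "wrist"; returns (picture, depth): 384x512x3 uint8, blue, green, red; 384x512 float32, m along the optical axis (not along the pixel's ray), 0 where there is no reading.
- bot.calibration(name): a dict with "mtx" (3x3 intrinsics, pixels), "rvec" (rotation vector, rad) and "tvec" (3), from world to camera coordinates, as OpenCV has them. Camera axes: x right, y down, z forward; pixel columns grow to the right and rows downward; lengths in m; the calibration is good to about 2 mm. A picture is of the moment at which its call begins: read the wrist's pose just before it. calibration takes no time and is no camera call; for the wrist camera it gives the pose at the moment of the call.
- bot.hand_in(): hands the job in, once; it reports no verdict.
Trained networks look in the newest picture that a camera, given by its name, has taken for a name from the list of things; names that differ only in an ending like _2 or _b are one class to them, and where a whole thing is asked for, a point or a joint stands for the part that bears it (a point fixed in the world has none). Each returns a list of dicts, best first, with "p" (0 to 1); they miss things now and then, are a little off and sometimes report something else, mostly with a low value. They report only what shows in the picture. A call takes as long as a camera call. They do not tell look-alikes from the thing itself.
- bot.find_in(camera, label): "xy" ([column, row] in pixels, amid what is visible of it).
- bot.silhouettes(camera, label): "mask" (384x512 bool, what is visible of it) and "xy" ([column, row] in pixels, amid what is visible of it).
The state is a dict: "t": time; "q": joint angles; "joint_vel": joint speeds; "joint_torque": joint torques, N m; "eef_pos": TCP position; "tool_rot": TCP orientation; "contact_force": force on the tool from outside, world axes, zero at the start; "torque": the same for the moment, N m; "gripper_width": opening from 0.0 (shut) to 1.0 (fully open).
Only numpy, scipy, OpenCV 4.12 (cv2) and the standard library are available. Lean on these libraries where they do the work, as an engineer would, in place of code of your own. Each camera call takes 0.05 s, during which the arm holds its last target.

## Working session

There is one attempt and no reset: what is moved stays moved. The work goes in short steps, Python scripts to look and compute and a shell command to move; the robot and the scene stay as the last step left them, time stands still between calls to the robot, and variables do not carry over. Pictures are saved under pics/ and viewed, and the job is handed in when it is done.

```bash
ls; mkdir -p pics; cat > h.py <<'E'
import numpy as np, cv2
from station import bot
from scipy.spatial.transform import Rotation as R
def cam(n):
    im,d=bot.read_camera(n); c=bot.calibration(n)
    return im,d,c
def unproj(px,d,c):
    px=np.atleast_2d(px).astype(float); d=np.atleast_1d(d)
    K=np.array(c["mtx"]);Rm=cv2.Rodrigues(np.array(c["rvec"],float))[0];t=np.array(c["tvec"],float).ravel()
    p=np.c_[(px[:,0]-K[0,2])/K[0,0]*d,(px[:,1]-K[1,2])/K[1,1]*d,d]
    return (p-t)@Rm
def cloud(d,c,mask):
    v,u=np.nonzero(mask&(d>0)); return unproj(np.c_[u,v],d[v,u],c)
def proj(P,c):
    return cv2.projectPoints(np.atleast_2d(P).astype(float),np.array(c["rvec"],float),np.array(c["tvec"],float),np.array(c["mtx"],float),None)[0][:,0]
def Rt(q): return R.from_quat([q[1],q[2],q[3],q[0]])
def st():
    o=bot.get_obs(); print('t',round(o['t'],2),'p',np.round(o['eef_pos'],4),'q',np.round(o['tool_rot'],3),'F',np.round(o['contact_force'],1),'w',round(o['gripper_width'],3)); return o
E
python3 - <<'E'
from h import *
st()
for n in("scene","top","wrist"):
    im,d,c=cam(n); cv2.imwrite(f'pics/{n}0.png',im); np.savez(f'{n}0.npz',d=d,im=im,**{k:np.array(v) for k,v in c.items()})
    for l in ("stand","plate","guard","label_roll_mid","probe_thermometer","red_cap_jar","date_stamp"):
        if n=='wrist' : continue
        for r in bot.silhouettes(n,l)[:3]:
            P=cloud(d,c,r['mask'])
            print(n,l,round(r['p'],2),np.round(r['xy']),len(P),np.round(np.median(P,0),3) if len(P) else '',np.round(np.percentile(P,[2,98],axis=0),3).tolist() if len(P) else '')
st()
E
```

```text
pics
t 0.0 p [ 0.2724 -0.617   0.2303] q [-0.     0.838 -0.546 -0.001] F [ 0.8  0.6 -0.2] w 0.999
scene stand 0.82 [192. 161.] 387 [0.545 0.396 0.013] [[0.516, 0.344, -0.002], [0.563, 0.447, 0.052]]
scene plate 0.82 [200. 150.] 409 [0.567 0.376 0.079] [[0.555, 0.329, 0.041], [0.581, 0.43, 0.112]]
scene plate 0.67 [160. 178.] 701 [0.41  0.39  0.058] [[0.373, 0.356, 0.003], [0.451, 0.424, 0.1]]
scene guard 0.77 [312. 205.] 2475 [ 0.609 -0.045  0.117] [[0.536, -0.127, 0.112], [0.686, 0.042, 0.125]]
scene guard 0.28 [145. 162.] 166 [0.428 0.502 0.034] [[0.414, 0.491, -0.001], [0.448, 0.52, 0.085]]
scene red_cap_jar 0.69 [382. 252.] 957 [ 0.616 -0.291  0.101] [[0.6, -0.321, 0.005], [0.663, -0.255, 0.128]]
scene date_stamp 0.48 [144. 163.] 181 [0.428 0.503 0.034] [[0.415, 0.491, -0.001], [0.465, 0.585, 0.086]]
top stand 0.71 [176. 194.] 1058 [0.561 0.369 0.013] [[0.526, 0.3, -0.002], [0.621, 0.458, 0.066]]
top plate 0.86 [162. 237.] 358 [0.418 0.39  0.067] [[0.378, 0.357, 0.003], [0.456, 0.423, 0.104]]
top plate 0.21 [125. 235.] 140 [0.433 0.503 0.047] [[0.42, 0.493, 0.0], [0.449, 0.518, 0.089]]
top guard 0.81 [311. 168.] 3527 [ 0.598 -0.037  0.119] [[0.474, -0.12, 0.113], [0.687, 0.044, 0.126]]
top label_roll_mid 0.91 [242. 254.] 331 [0.364 0.169 0.039] [[0.336, 0.143, -0.002], [0.396, 0.204, 0.046]]
top probe_thermometer 0.76 [278. 268.] 176 [0.324 0.057 0.015] [[0.299, 0.041, -0.001], [0.35, 0.073, 0.021]]
top red_cap_jar 0.76 [387. 158.] 720 [ 0.629 -0.276  0.121] [[0.605, -0.316, 0.012], [0.667, -0.25, 0.129]]
top date_stamp 0.72 [126. 234.] 139 [0.433 0.504 0.068] [[0.421, 0.494, 0.013], [0.45, 0.518, 0.089]]
t 0.85 p [ 0.2727 -0.6175  0.2313] q [ 0.     0.838 -0.546  0.   ] F [-0.  -0.3 -0. ] w 0.997
```

View pics/scene0.png

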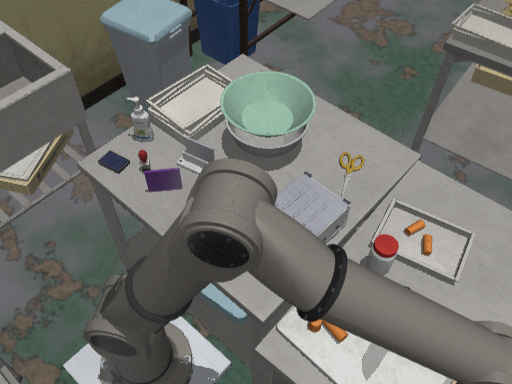

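View pics/top0.png

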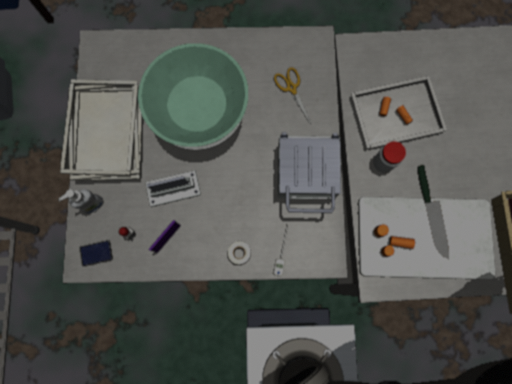

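```bash
python3 - <<'E'
import cv2,numpy as np
a=cv2.imread('pics/scene0.png')[110:230,110:260]; b=cv2.imread('pics/top0.png')[140:260,100:250]
cv2.imwrite('pics/crop0.png',np.hstack([cv2.resize(a,(400,320),interpolation=3),cv2.resize(b,(400,320),interpolation=3)]))
E
```

```text
(no output)
```

View pics/crop0.png

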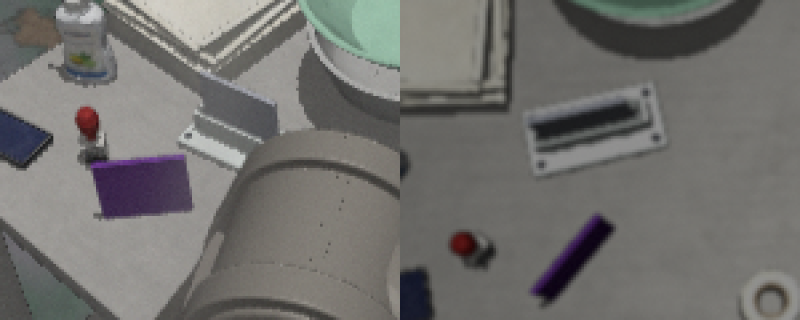

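The top view shows the stand with the plate at about (173,188), the purple look-alike at (165,237) and the cutter at (310,170) with its bar at (310,209). Next I fit the poses.

```bash
python3 - <<'E'
from h import *
for n in("top","scene"):
    z=np.load(n+'0.npz'); d,c,im=z['d'],{k:z[k] for k in('mtx','rvec','tvec')},z['im']
    v,u=np.mgrid[:384,:512]; P=unproj(np.c_[u.ravel(),v.ravel()],d.ravel(),c); ok=d.ravel()>0
    s=ok&(P[:,0]>.47)&(P[:,0]<.68)&(P[:,1]>.26)&(P[:,1]<.5)
    for lo,hi in((.007,.2),(.03,.055),(.055,.125),(.1,.125)):
        q=P[s&(P[:,2]>lo)&(P[:,2]<hi)]
        if len(q)<6: print(n,lo,len(q));continue
        r=cv2.minAreaRect(q[:,:2].astype(np.float32)); print(n,lo,hi,len(q),np.round(r[0],4),np.round(r[1],3),round(r[2],1),'zmax',q[:,2].max().round(3))
        m=q[:,:2].mean(0);w,V=np.linalg.eigh(np.cov((q[:,:2]-m).T)); print('  pca',m.round(4),np.degrees(np.arctan2(V[1,1],V[0,1])).round(1),np.sqrt(w).round(4))
    # white base colour-based
    # guard
    s=ok&(P[:,0]>.38)&(P[:,0]<.75)&(P[:,1]>-.18)&(P[:,1]<.08)&(P[:,2]>.1)&(P[:,2]<.14)
    q=P[s]; r=cv2.minAreaRect(q[:,:2].astype(np.float32)); print(n,'guard',len(q),np.round(r[0],4),np.round(r[1],3),round(r[2],1))
    for lo,hi in ((.42,.48),(.63,.72)):
        b=q[(q[:,0]>lo)&(q[:,0]<hi)]
        if len(b): print('  ',lo,len(b),b.min(0).round(3),b.max(0).round(3))
E
```

```text
top 0.007 0.2 1837 [0.5763 0.3806] [0.239 0.207] 89.9 zmax 0.194
  pca [0.5957 0.3787] 102.8 [0.0459 0.064 ]
top 0.03 0.055 347 [0.5942 0.4209] [0.216 0.103] 63.8 zmax 0.055
  pca [0.584  0.3993] 72.1 [0.0266 0.0618]
top 0.055 0.125 491 [0.6186 0.3813] [0.238 0.121] 89.7 zmax 0.123
  pca [0.6081 0.3961] 88.1 [0.044  0.0681]
top 0.1 0.125 214 [0.6176 0.349 ] [0.075 0.197] 53.3 zmax 0.123
  pca [0.6104 0.3507] 134.4 [0.0184 0.0669]
top guard 3829 [ 0.5885 -0.0387] [0.179 0.238] 87.8
   0.42 178 [ 0.467 -0.099  0.109] [0.48  0.032 0.128]
   0.63 1377 [ 0.63  -0.131  0.104] [0.71  0.049 0.131]
scene 0.007 0.2 1269 [0.5976 0.3801] [0.24  0.164] 90.0 zmax 0.192
  pca [0.5937 0.3937] 99.4 [0.049  0.0614]
scene 0.03 0.055 301 [0.5969 0.4327] [0.197 0.101] 59.2 zmax 0.055
  pca [0.5882 0.4224] 53.8 [0.024  0.0618]
scene 0.055 0.125 568 [0.6168 0.3801] [0.24  0.126] 90.0 zmax 0.121
  pca [0.6001 0.3807] 102.8 [0.0446 0.0643]
scene 0.1 0.125 178 [0.6153 0.3498] [0.083 0.192] 53.3 zmax 0.121
  pca [0.6054 0.3509] 136.4 [0.0212 0.0643]
scene guard 2642 [ 0.6187 -0.0406] [0.181 0.178] 87.7
   0.63 1034 [ 0.63  -0.133  0.102] [0.711 0.047 0.127]
```

```bash
python3 - <<'E'
from h import *
z=np.load('top0.npz'); d,c,im=z['d'],{k:z[k] for k in('mtx','rvec','tvec')},z['im']
r=im[120:232,255:365]; cv2.imwrite('pics/g0.png',cv2.resize(r,(770,784)) [:600])
cv2.imwrite('pics/s0.png',cv2.resize(im[165:215,135:210],(750,500),interpolation=cv2.INTER_NEAREST))
E
```

```text
(no output)
```

View pics/s0.png

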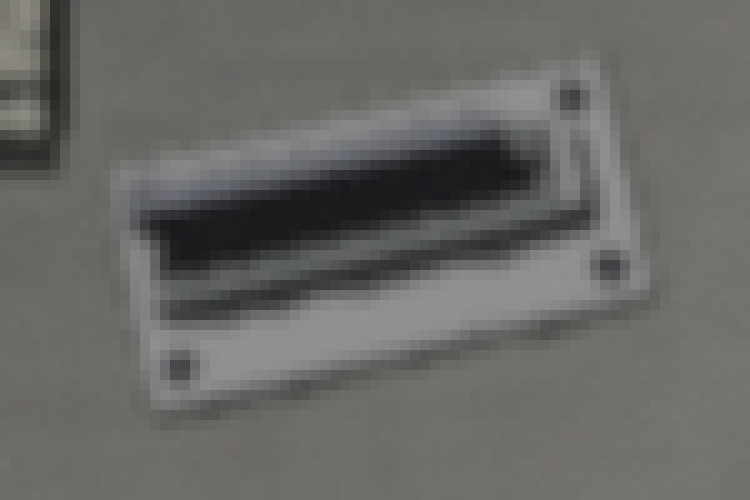

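View pics/g0.png

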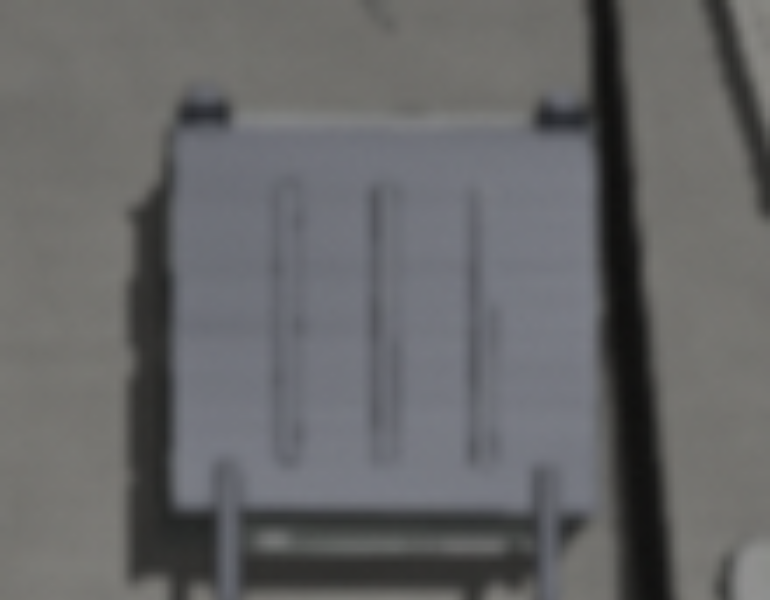

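```bash
python3 - <<'E'
from h import *
z=np.load('top0.npz'); c={k:z[k] for k in('mtx','rvec','tvec')}; d=z['d']
K=c['mtx'];Rm=cv2.Rodrigues(c['rvec'])[0];t=c['tvec'].ravel();print('camC',(-Rm.T@t).round(3))
def atz(px,zz):
    C=-Rm.T@t; ray=np.c_[(px[:,0]-K[0,2])/K[0,0],(px[:,1]-K[1,2])/K[1,1],np.ones(len(px))]@Rm
    return C+ray*((zz-C[2])/ray[:,2])[:,None]
px=np.array([(590,60),(650,290),(150,410),(110,175),(570,97),(610,266),(180,367)])/10.+[135-.5,165-.5]
W=atz(px,.012);print(W.round(4)[:, :2])
print('center corners',W[:4].mean(0).round(4),'holes diag',((W[4]+W[6])/2).round(4),'angle',[np.degrees(np.arctan2(*(W[a]-W[b])[[1,0]])).round(1) for a,b in((3,0),(2,1),(6,5))],np.linalg.norm(W[3]-W[0]),np.linalg.norm(W[0]-W[1]))
bot.read_camera('scene')
z=np.load('scene0.npz'); c={k:z[k] for k in('mtx','rvec','tvec')}; d=z['d']
r=bot.silhouettes('scene','plate')
for q in r[:1]:
    P=cloud(d,c,q['mask']); P=P[(P[:,2]>.06)&(P[:,2]<.116)&(P[:,0]<.6)]; m=P.mean(0); 
    print(len(P),m.round(4),P.min(0).round(3),P.max(0).round(3)); k=np.polyfit(P[:,1],P[:,0],1);print('x(y)',k, 'ang along y',np.degrees(np.arctan(-k[0])),np.std(P[:,0]-np.polyval(k,P[:,1])))
E
```

```text
camC [0.269 0.11  1.422]
[[0.629  0.3137]
 [0.5549 0.2948]
 [0.5214 0.4493]
 [0.5962 0.4635]
 [0.6173 0.3199]
 [0.5629 0.3073]
 [0.5346 0.4403]]
center corners [0.5754 0.3803 0.012 ] holes diag [0.576  0.3801 0.012 ] angle [np.float64(102.4), np.float64(102.2), np.float64(102.0)] 0.15338272969864278 0.07649139922114927
328 [0.5679 0.3766 0.0889] [0.554 0.325 0.06 ] [0.586 0.435 0.116]
x(y) [-0.22314199  0.65199194] ang along y 12.579016787002764 0.0026131969013616107
```

```bash
python3 - <<'E'
from h import *
A=[]
for n in("top","scene"):
    z=np.load(n+'0.npz'); d,c=z['d'],{k:z[k] for k in('mtx','rvec','tvec')}
    v,u=np.mgrid[:384,:512]; P=unproj(np.c_[u.ravel(),v.ravel()],d.ravel(),c); A.append(P[d.ravel()>0])
P=np.vstack(A); C=np.array([.576,.380]); a=np.radians(12.3); e=np.array([[np.cos(a),np.sin(a)],[-np.sin(a),np.cos(a)]])
L=(P[:,:2]-C)@e.T
far=(np.abs(L[:,0])>.015)|(np.abs(L[:,1])>.075)
for lo,hi in((.055,.08),(.08,.11),(.11,.14),(.14,.17),(.17,.2),(.2,.3)):
    s=(P[:,2]>lo)&(P[:,2]<hi)&far&(P[:,0]>.3)&(P[:,1]>.15); q=L[s]; r=np.linalg.norm(q,axis=1); i=np.argsort(r)[:1] if len(r) else []
    print(lo,hi,len(q),[ (r[j].round(3),q[j].round(3)) for j in i], 'ybin0 minx:', q[(np.abs(q[:,1])<.06)&(q[:,0]>0)][:,0].min().round(3) if ((np.abs(q[:,1])<.06)&(q[:,0]>0)).any() else None)
# guard details
s=(P[:,0]>.4)&(P[:,0]<.75)&(P[:,1]>-.2)&(P[:,1]<.12)&(P[:,2]>.07)
t=A[0]; t=t[(t[:,0]>.44)&(t[:,0]<.5)&(t[:,1]>-.12)&(t[:,1]<.06)&(t[:,2]>.1)]
k=np.polyfit(t[:,1],t[:,0],1); print('bar',len(t),t.mean(0).round(4),k)
q=A[0]; q=q[(q[:,0]>.5)&(q[:,0]<.75)&(q[:,1]>-.2)&(q[:,1]<.12)&(q[:,2]>.108)&(q[:,2]<.125)]
print(cv2.minAreaRect(q[:,:2].astype(np.float32)))
E
```

```text
0.055 0.08 3693 [(np.float64(0.1), array([0.054, 0.085]))] ybin0 minx: 0.103
0.08 0.11 1096 [(np.float64(0.105), array([ 0.084, -0.063]))] ybin0 minx: 0.099
0.11 0.14 7008 [(np.float64(0.027), array([-0.016, -0.022]))] ybin0 minx: 0.086
0.14 0.17 3588 [(np.float64(0.112), array([ 0.096, -0.058]))] ybin0 minx: 0.096
0.17 0.2 3844 [(np.float64(0.09), array([ 0.075, -0.049]))] ybin0 minx: 0.074
0.2 0.3 0 [] ybin0 minx: None
bar 238 [ 0.4781 -0.036   0.1215] [0.00500967 0.47825588]
((0.6027989387512207, -0.039022237062454224), (0.17833848297595978, 0.2093241661787033), 87.88361358642578)
```

```bash
cat >> h.py <<'E'
def goal(pos,head=None,Rg=None):
    o=st(); Rc=Rt(o['tool_rot'])
    if Rg is None:
        h=np.radians(head); x=np.array([np.cos(h),np.sin(h),0]); z=np.array([0,0,-1.]); Rg=R.from_matrix(np.c_[x,np.cross(z,x),z])
    print('d cm',np.round(Rc.inv().apply(np.array(pos)-o['eef_pos'])*100,2),'rv',np.round((Rc.inv()*Rg).as_rotvec(),4),'q',np.round(o['q'],2))
    hx=Rc.as_matrix(); print('heading x',np.degrees(np.arctan2(hx[1,0],hx[0,0])).round(2),'z',hx[:,2].round(4))
E
python3 - <<'E'
from h import *
goal([.43,-.12,.27],-26)
E
```

```text
t 0.95 p [ 0.2726 -0.6175  0.2313] q [ 0.     0.838 -0.546  0.   ] F [-0.   0.1  0.1] w 1.001
d cm [-39.16 -34.49  -3.87] rv [ 0.     -0.     -0.7013] q [ 1.05  0.48  0.02  1.56 -0.01  1.11 -0.08]
heading x -66.18 z [ 0. -0. -1.]
```

```bash
python3 -m creep '[[[-10,-8.6,-3.9,0,0,-0.18,1],[-39.2,-34.5,-3.9,0,0,-0.7,1],[-39.2,-34.5,-3.9,0,0,-0.7,1],[-39.2,-34.5,-3.9,0,0,-0.7,1],[-39.2,-34.5,-3.9,0,0,-0.7,0.6],[-39.2,-34.5,-3.9,0,0,-0.7,0.6],[-39.2,-34.5,-3.9,0,0,-0.7,0.6],[-39.2,-34.5,-3.9,0,0,-0.7,0.6],[-39.2,-34.5,-3.9,0,0,-0.7,0.6],[-39.2,-34.5,-3.9,0,0,-0.7,0.6]]]'
python3 - <<'E'
from h import *
goal([.576,.380,.25],12.3)
E
```

```text
t: 2.2
eef_pos: [0.4306, -0.1176, 0.2707]
tool_rot: [-0.0, 0.975, -0.223, 0.0]
contact_force: [0.7, -0.9, -0.5]
gripper_width: 0.603
t 2.2 p [ 0.4306 -0.1176  0.2707] q [-0.     0.975 -0.223  0.   ] F [ 0.7 -0.9 -0.5] w 0.603
d cm [ -8.58 -51.12   2.08] rv [-0.     -0.001  -0.6652] q [ 0.55  0.08 -0.45  2.    0.04  1.07 -0.36]
heading x -25.81 z [ 1.e-03 -1.e-04 -1.e+00]
```

```bash
python3 -m creep '[[[-8.6,-51.1,2.1,0,0,-0.665,0.6],[-8.6,-51.1,2.1,0,0,-0.665,0.6],[-8.6,-51.1,2.1,0,0,-0.665,0.6],[-8.6,-51.1,2.1,0,0,-0.665,0.6],[-8.6,-51.1,2.1,0,0,-0.665,0.6],[-8.6,-51.1,2.1,0,0,-0.665,0.6],[-8.6,-51.1,2.1,0,0,-0.665,0.6],[-8.6,-51.1,2.1,0,0,-0.665,0.6],[-8.6,-51.1,2.1,0,0,-0.665,0.6],[-8.6,-51.1,2.1,0,0,-0.665,0.6]]]'
python3 - <<'E'
from h import *
goal([.576,.380,.25],12.3)
im,d,c=cam('wrist'); cv2.imwrite('pics/w1.png',im); np.savez('wrist1.npz',d=d,im=im,**{k:np.array(v) for k,v in c.items()})
for n in('stand','plate'):
    for r in bot.silhouettes('wrist',n)[:2]: print(n,r['p'],np.round(r['xy']),r['mask'].sum())
E
```

```text
t: 3.45
eef_pos: [0.5777, 0.3769, 0.2483]
tool_rot: [0.0, 0.994, 0.105, -0.001]
contact_force: [-0.1, -0.5, -0.8]
gripper_width: 0.597
t 3.45 p [0.5777 0.3769 0.2483] q [ 0.     0.994  0.105 -0.001] F [-0.1 -0.5 -0.8] w 0.597
d cm [-0.1  -0.34 -0.17] rv [ 0.0008  0.0012 -0.0045] q [-0.23  0.57 -0.67  1.46  0.37  1.24 -0.73]
heading x 12.04 z [-0.001 -0.001 -1.   ]
stand 0.74 [247. 147.] 6909
stand 0.18 [ 50. 321.] 659
plate 0.66 [108. 120.] 4709
plate 0.61 [253. 166.] 1121
```

View pics/w1.png

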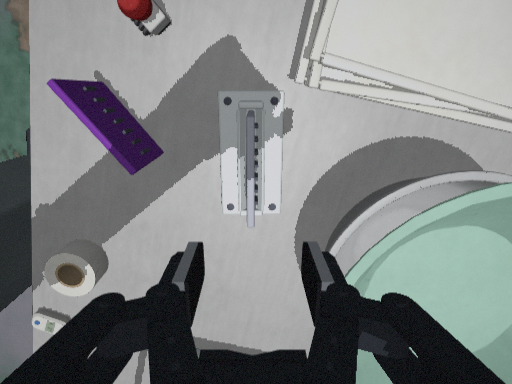

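The wrist view shows the stand at (250,153), the plate's top edge running from (250,112) to (250,227), and the ribs on the right, which is the stand's +x side. Next I measure.

```bash
python3 - <<'E'
from h import *
z=np.load('wrist1.npz'); c={k:z[k] for k in('mtx','rvec','tvec')}; d=z['d']
K=c['mtx'];Rm=cv2.Rodrigues(c['rvec'])[0];t=c['tvec'].ravel()
def atz(px,zz):
    px=np.array(px,float);C=-Rm.T@t; ray=np.c_[(px[:,0]-K[0,2])/K[0,0],(px[:,1]-K[1,2])/K[1,1],np.ones(len(px))]@Rm
    return C+ray*((zz-C[2])/ray[:,2])[:,None]
H=atz([(228,100.5),(275,100.5),(230,207),(273,207)],.012);print(H.round(4)[:,:2], H.mean(0).round(4))
C=H.mean(0)[:2]; v=(H[0]+H[1]-H[2]-H[3])[:2]; print('yaw',np.degrees(np.arctan2(v[1],v[0]))-90, np.linalg.norm(v)/2)
v,u=np.mgrid[:384,:512]; P=unproj(np.c_[u.ravel(),v.ravel()],d.ravel(),c)
s=(d.ravel()>0)&(P[:,2]>.105)&(P[:,2]<.118)&(np.hypot(*(P[:,:2]-C).T)<.07)
q=P[s]; print(len(q),q.mean(0).round(4)); r=cv2.minAreaRect(q[:,:2].astype(np.float32)); print(r)
for z0,z1 in((.0,.003),(.008,.016),(.04,.055)):
    m=(d.ravel()>0)&(P[:,2]>z0)&(P[:,2]<z1)&(np.hypot(*(P[:,:2]-C).T)<.085)
    q=P[m]; print(z0,len(q),q[:,2].mean().round(4)); 
    if z0>0: print(cv2.minAreaRect(q[:,:2].astype(np.float32)))
E
```

```text
[[0.5344 0.4395]
 [0.5893 0.4511]
 [0.5618 0.3057]
 [0.6182 0.3177]] [0.5759 0.3785 0.012 ]
yaw 11.889811772230104 0.13655157216418143
944 [0.5736 0.3856 0.1103]
((0.5741162896156311, 0.38181012868881226), (0.007739441003650427, 0.10880524665117264), 12.0382719039917)
0.0 83 0.0003
0.008 4651 0.0105
((0.5748888850212097, 0.3791986107826233), (0.079798623919487, 0.158558651804924), 11.931296348571777)
0.04 1683 0.0444
((0.5748768448829651, 0.3788512349128723), (0.03138423711061478, 0.13637080788612366), 12.062715530395508)
```

```bash
python3 -m creep '[[[0,0,0,0,0,-1.57,0.45],[0,0,0,0,0,-1.57,0.45],[0,0,0,0,0,-1.57,0.45],[0,0,0,0,0,-1.57,0.45],[0,0,0,0,0,-1.57,0.45],[0,0,0,0,0,-1.57,0.45],[0,0,0,0,0,-1.57,0.45],[0,0,0,0,0,-1.57,0.45],[0,0,0,0,0,-1.57,0.45],[0,0,0,0,0,-1.57,0.45]]]'
python3 - <<'E'
from h import *
goal([.5741,.3818,.14],-168)
E
```

```text
t: 4.85
eef_pos: [0.5781, 0.375, 0.2495]
tool_rot: [0.001, 0.631, 0.776, -0.0]
contact_force: [0.3, -0.3, -0.4]
gripper_width: 0.452
t 4.85 p [0.5781 0.375  0.2495] q [ 0.001  0.631  0.776 -0.   ] F [ 0.3 -0.3 -0.4] w 0.452
d cm [ 0.76 -0.26 10.95] rv [-7.0000e-04  1.6000e-03 -1.5742e+00] q [-0.05  0.68 -1.    1.45  0.58  1.33  0.69]
heading x 101.81 z [ 8.0e-04 -1.3e-03 -1.0e+00]
```

```bash
python3 -m creep '[[[0.7,-0.3,3,0,0,-1.57,0.45],[0.7,-0.3,3,0,0,-1.57,0.45],[0.7,-0.3,3,0,0,-1.57,0.45],[0.7,-0.3,3,0,0,-1.57,0.45],[0.7,-0.3,3,0,0,-1.57,0.45],[0.7,-0.3,3,0,0,-1.57,0.45],[0.7,-0.3,3,0,0,-1.57,0.45],[0.7,-0.3,3,0,0,-1.57,0.45],[0.7,-0.3,3,0,0,-1.57,0.45],[0.7,-0.3,3,0,0,-1.57,0.45]]]'
python3 - <<'E'
from h import *
goal([.5741,.3818,.079],-168)
E
```

```text
t: 6.1
eef_pos: [0.5734, 0.3824, 0.2193]
tool_rot: [0.0, -0.102, 0.995, -0.0]
contact_force: [0.4, -0.5, -0.2]
gripper_width: 0.452
t 6.1 p [0.5734 0.3824 0.2193] q [ 0.    -0.102  0.995 -0.   ] F [ 0.4 -0.5 -0.2] w 0.452
d cm [-0.06 -0.06 14.03] rv [-0.001   0.0003 -0.0043] q [ 0.05  0.86 -1.29  1.47  0.83  1.42  2.09]
heading x -168.24 z [ 5.e-04 -9.e-04 -1.e+00]
```

```bash
python3 -m creep '[[[-0.05,-0.05,5,0,0,0,0.45],[-0.05,-0.05,10,0,0,0,0.45],[-0.05,-0.05,12,0,0,0,0.45],[-0.05,-0.05,13,0,0,0,0.45],[-0.05,-0.05,14,0,0,0,0.45],[-0.05,-0.05,14,0,0,0,0.45],[-0.05,-0.05,14,0,0,0,0.45]]]'
python3 - <<'E'
from h import *
goal([.5741,.3818,.079],-168)
im,d,c=cam('wrist'); cv2.imwrite('pics/w2.png',im)
E
```

```text
t: 6.98
eef_pos: [0.5738, 0.3836, 0.0804]
tool_rot: [0.001, -0.104, 0.995, 0.0]
contact_force: [0.5, -1.0, 1.0]
gripper_width: 0.449
t 6.97 p [0.5738 0.3836 0.0804] q [ 0.001 -0.104  0.995  0.   ] F [ 0.5 -1.   1. ] w 0.449
d cm [ 0.01 -0.18  0.14] rv [ 0.0008  0.0012 -0.0013] q [ 0.02  1.   -1.19  1.58  0.96  1.25  2.01]
heading x -168.07 z [ 0.001  0.001 -1.   ]
```

View pics/w2.png

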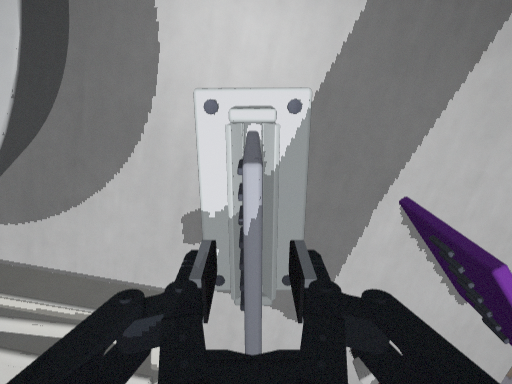

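The plate's edge, at column 253, is centred between the fingers at columns 210 and 298. I close the gripper.

```bash
python3 -m creep '[[[0,0,0.1,0,0,0,0],[0,0,0.1,0,0,0,0],[0,0,0.1,0,0,0,0],[0,0,0.1,0,0,0,0],[0,0,0.1,0,0,0,0],[0,0,0.1,0,0,0,0],[0,0,0.1,0,0,0,0],[0,0,0.1,0,0,0,0]]]' 60
python3 - <<'E'
from h import *
goal([.5741,.3818,.17],-168)
E
```

```text
t: 8.02
eef_pos: [0.5736, 0.3833, 0.0786]
tool_rot: [0.0, -0.104, 0.995, 0.0]
contact_force: [1.2, -0.1, 5.0]
gripper_width: 0.083
t 8.03 p [0.5736 0.3833 0.0786] q [ 0.    -0.104  0.995  0.   ] F [ 1.2 -0.1  5. ] w 0.083
d cm [-0.02 -0.15 -9.14] rv [ 0.0003  0.0005 -0.0011] q [ 0.02  1.   -1.18  1.58  0.96  1.25  2.01]
heading x -168.06 z [ 4.e-04  4.e-04 -1.e+00]
```

```bash
python3 -m creep '[[[0,0,-1.5,0,0,0,0],[0,0,-4,0,0,0,0],[0,0,-8,0,0,0,0],[0,0,-11,0,0,0,0],[0,0,-11,0,0,0,0],[0,0,-11,0,0,0,0]]]'
python3 - <<'E'
from h import *
goal([.574,.380,.19],102)
im,d,c=cam('wrist'); cv2.imwrite('pics/w3.png',im)
E
```

```text
t: 8.78
eef_pos: [0.5731, 0.3825, 0.1878]
tool_rot: [-0.0, -0.104, 0.995, -0.001]
contact_force: [-0.1, -0.2, -2.9]
gripper_width: 0.087
t 8.78 p [0.5731 0.3825 0.1878] q [-0.    -0.104  0.995 -0.001] F [-0.1 -0.2 -2.9] w 0.087
d cm [-0.04 -0.27 -0.22] rv [-1.5000e-03  3.0000e-04  1.5699e+00] q [ 0.05  0.89 -1.27  1.5   0.86  1.38  2.07]
heading x -168.05 z [-5.0e-04 -1.3e-03 -1.0e+00]
```

View pics/w3.png

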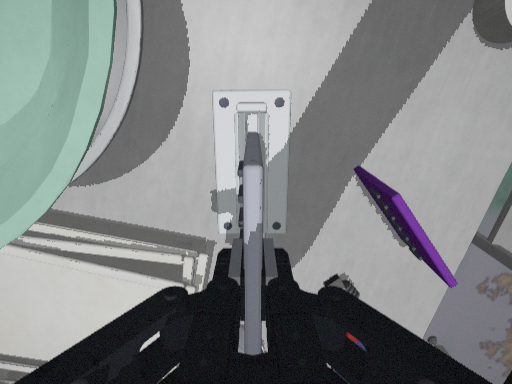

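The plate is held upright and clear of the slot, with its edge at column 253. Next I turn it back half a turn.

```bash
python3 -m creep '[[[0,-0.2,-0.3,0,0,1.57,0],[0,-0.2,-0.3,0,0,1.57,0],[0,-0.2,-0.3,0,0,1.57,0],[0,-0.2,-0.3,0,0,1.57,0],[0,-0.2,-0.3,0,0,1.57,0],[0,-0.2,-0.3,0,0,1.57,0],[0,-0.2,-0.3,0,0,1.57,0],[0,-0.2,-0.3,0,0,1.57,0],[0,-0.2,-0.3,0,0,1.57,0]]]'
python3 - <<'E'
from h import *
goal([.574,.380,.19],12)
E
```

```text
t: 9.95
eef_pos: [0.5732, 0.3805, 0.1897]
tool_rot: [-0.0, 0.631, 0.776, -0.001]
contact_force: [-0.4, 0.4, -2.0]
gripper_width: 0.089
t 9.95 p [0.5732 0.3805 0.1897] q [-0.     0.631  0.776 -0.001] F [-0.4  0.4 -2. ] w 0.089
d cm [-0.06  0.07 -0.03] rv [-7.0000e-04  2.9000e-03  1.5673e+00] q [-0.07  0.73 -0.98  1.51  0.63  1.24  0.64]
heading x 101.8 z [-0.002  -0.0018 -1.    ]
```

```bash
python3 -m creep '[[[0,0.1,0,0,0,1.567,0],[0,0.1,0,0,0,1.567,0],[0,0.1,0,0,0,1.567,0],[0,0.1,0,0,0,1.567,0],[0,0.1,0,0,0,1.567,0],[0,0.1,0,0,0,1.567,0],[0,0.1,0,0,0,1.567,0],[0,0.1,0,0,0,1.567,0],[0,0.1,0,0,0,1.567,0],[0,0.1,0,0,0,1.567,0]]]'
cat > m.py <<'E'
from h import *
import sys
goal([.5749,.379,.19],12)
im,d,c=cam('wrist'); cv2.imwrite(f'pics/{sys.argv[1]}.png',im)
v,u=np.mgrid[:384,:512]; P=unproj(np.c_[u.ravel(),v.ravel()],d.ravel(),c); ok=d.ravel()>0
C=np.array([.5749,.379])
for z0,z1 in((.008,.016),(.04,.055)):
    m=ok&(P[:,2]>z0)&(P[:,2]<z1)&(np.hypot(*(P[:,:2]-C).T)<.085)
    q=P[m]
    if len(q)>10: print(z0,len(q),cv2.minAreaRect(q[:,:2].astype(np.float32)))
zt=float(sys.argv[2])
m=ok&(abs(P[:,2]-zt)<.004)&(np.hypot(*(P[:,:2]-C).T)<.075); q=P[m]
print('plate top',len(q),cv2.minAreaRect(q[:,:2].astype(np.float32)) if len(q)>5 else '')
E
python3 m.py w4 .222
```

```text
t: 11.2
eef_pos: [0.5741, 0.3808, 0.1898]
tool_rot: [0.001, 0.994, 0.107, -0.001]
contact_force: [-0.1, 0.1, -2.3]
gripper_width: 0.087
t 11.2 p [0.5741 0.3808 0.1898] q [ 0.001  0.994  0.107 -0.001] F [-0.1  0.1 -2.3] w 0.087
d cm [ 0.04  0.2  -0.02] rv [0.0012 0.0023 0.0046] q [-0.25  0.62 -0.64  1.52  0.39  1.14 -0.76]
heading x 12.26 z [-0.002  -0.0017 -1.    ]
0.008 6211 ((0.5746543407440186, 0.38065993785858154), (0.07964617013931274, 0.15893135964870453), 12.135847091674805)
0.04 1539 ((0.5741816163063049, 0.38286373019218445), (0.0314178429543972, 0.13232195377349854), 12.2435302734375)
plate top 4312 ((0.5707367062568665, 0.3923305869102478), (0.03319493681192398, 0.0883708968758583), 28.14445686340332)
```

View pics/w4.png

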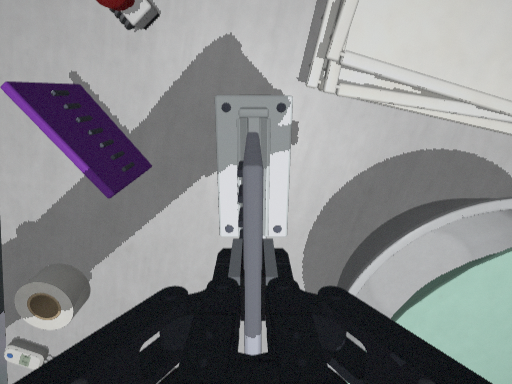

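Held plate at column 253, slot at column 254, and the ribs now on the left (robot's side, -x). I lower it.

```bash
python3 -m creep '[[[0.05,0.25,2,0.001,0.002,0,0],[0.05,0.25,4,0.001,0.002,0,0],[0.05,0.25,6,0.001,0.002,0,0],[0.05,0.25,6.5,0.001,0.002,0,0],[0.05,0.25,6.5,0.001,0.002,0,0]]]'
python3 m.py w5 .157
```

```text
t: 11.88
eef_pos: [0.5757, 0.3791, 0.1257]
tool_rot: [-0.001, 0.994, 0.106, 0.001]
contact_force: [-0.4, -0.6, -1.6]
gripper_width: 0.085
t 11.88 p [0.5757 0.3791 0.1257] q [-0.001  0.994  0.106  0.001] F [-0.4 -0.6 -1.6] w 0.085
d cm [-0.07 -0.02 -6.43] rv [-0.001  -0.0012  0.0038] q [-0.26  0.68 -0.62  1.57  0.44  1.03 -0.79]
heading x 12.22 z [ 0.001   0.0012 -1.    ]
0.008 8438 ((0.5748978853225708, 0.38139498233795166), (0.07995758205652237, 0.15753984451293945), 12.211359024047852)
0.04 2549 ((0.571376621723175, 0.3973885178565979), (0.031426168978214264, 0.10214391350746155), 12.111692428588867)
plate top 4058 ((0.5724783539772034, 0.3905860185623169), (0.03314460068941116, 0.08852610737085342), 27.99126625061035)
```

View pics/w5.png

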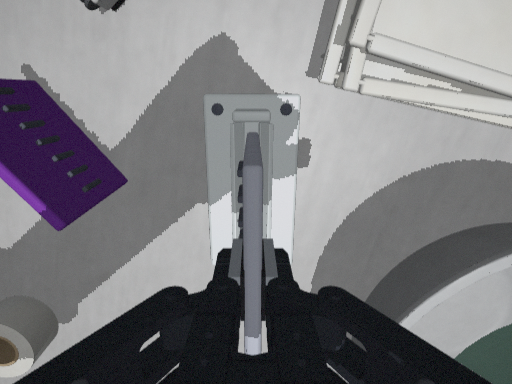

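```bash
python3 -m creep '[[[-0.06,-0.1,1,-0.001,-0.001,0,0],[-0.06,-0.1,2,-0.001,-0.001,0,0],[-0.06,-0.1,3,-0.001,-0.001,0,0],[-0.06,-0.1,3.8,-0.001,-0.001,0,0],[-0.06,-0.1,4.4,-0.001,-0.001,0,0],[-0.06,-0.1,4.4,-0.001,-0.001,0,0]]]'
python3 m.py w6 .113
```

```text
t: 12.68
eef_pos: [0.5749, 0.3797, 0.0817]
tool_rot: [0.0, 0.994, 0.106, 0.0]
contact_force: [-0.2, -0.1, -2.8]
gripper_width: 0.082
t 12.68 p [0.5749 0.3797 0.0817] q [0.    0.994 0.106 0.   ] F [-0.2 -0.1 -2.8] w 0.082
d cm [ -0.02   0.07 -10.83] rv [ 0.0004 -0.0001  0.0035] q [-0.28  0.73 -0.6   1.6   0.47  0.96 -0.82]
heading x 12.2 z [ 2.e-04 -4.e-04 -1.e+00]
0.008 10543 ((0.5741342902183533, 0.3838101029396057), (0.0798778235912323, 0.15314164757728577), 12.182249069213867)
0.04 3487 ((0.5691941380500793, 0.40661194920539856), (0.031480513513088226, 0.08383744955062866), 12.092541694641113)
plate top 4076 ((0.5717782974243164, 0.39105141162872314), (0.03300269693136215, 0.08874265104532242), 28.01352882385254)
```

View pics/w6.png

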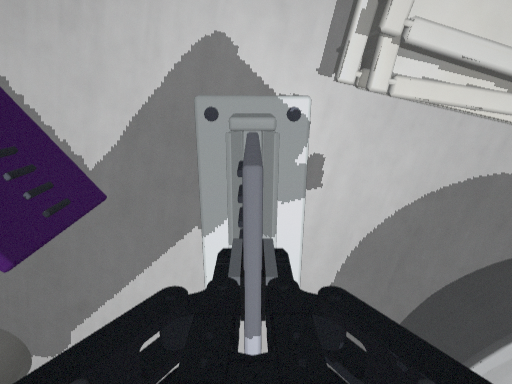

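No contact yet and 3 mm left. I seat the plate and release it.

```bash
python3 -m creep '[[[0,0,0.15,0,0,0,0],[0,0,0.3,0,0,0,0],[0,0,0.35,0,0,0,0],[0,0,0.35,0,0,0,0.1],[0,0,0.35,0,0,0,0.2],[0,0,0.35,0,0,0,0.45],[0,0,0.35,0,0,0,0.45],[0,0,0.35,0,0,0,0.45]]]' 20
python3 -m creep '[[[0,0,-2,0,0,0,0.45],[0,0,-6,0,0,0,0.45],[0,0,-11,0,0,0,0.45],[0,0,-16,0,0,0,0.45],[0,0,-16,0,0,0,0.45],[0,0,-16,0,0,0,0.45]]]'
python3 m.py w7 .112
```

```text
t: 13.72
eef_pos: [0.5752, 0.3799, 0.0788]
tool_rot: [-0.0, 0.994, 0.106, 0.001]
contact_force: [-0.1, -0.4, -1.6]
gripper_width: 0.451
t: 14.48
eef_pos: [0.5749, 0.3798, 0.2397]
tool_rot: [-0.0, 0.994, 0.106, 0.001]
contact_force: [0.1, -0.7, -0.7]
gripper_width: 0.451
t 14.47 p [0.5749 0.3798 0.2397] q [-0.     0.994  0.106  0.001] F [ 0.1 -0.7 -0.7] w 0.451
d cm [-0.03  0.08  4.97] rv [-0.     -0.0019  0.0036] q [-0.24  0.58 -0.66  1.47  0.37  1.21 -0.74]
heading x 12.21 z [ 1.9e-03  4.0e-04 -1.0e+00]
0.008 4274 ((0.5736207365989685, 0.38064783811569214), (0.07894087582826614, 0.15835896134376526), 12.250859260559082)
0.04 1526 ((0.5737993717193604, 0.3802911043167114), (0.031409576535224915, 0.1352098137140274), 12.119169235229492)
plate top 811 ((0.5738520622253418, 0.38212913274765015), (0.007172585930675268, 0.10877595096826553), 12.430859565734863)
```

View pics/w7.png

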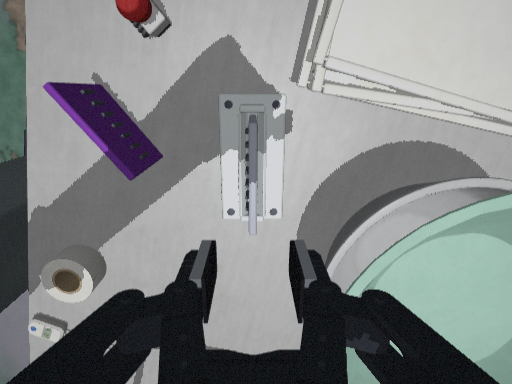

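The plate is seated at the slot's centre, with the ribs on the left (-x) at column 247 and the edge at column 253. Next I go over the guard bar.

```bash
python3 - <<'E'
from h import *
goal([.478,-.036,.23],-1)
for w in [.25,.5,.75]: pass
E
```

```text
t 14.53 p [0.5747 0.3794 0.2385] q [0.    0.994 0.106 0.   ] F [-0.  -0.3 -1.1] w 0.45
d cm [-18.23  38.56   0.87] rv [ 0.0007 -0.0004  0.2305] q [-0.24  0.58 -0.66  1.48  0.37  1.21 -0.74]
heading x 12.21 z [ 4.e-04 -6.e-04 -1.e+00]
```

```bash
python3 -m creep '[[[-18.2,38.6,0.5,0,0,0.23,0.4],[-18.2,38.6,0.5,0,0,0.23,0.4],[-18.2,38.6,0.5,0,0,0.23,0.4],[-18.2,38.6,0.5,0,0,0.23,0.4],[-18.2,38.6,0.5,0,0,0.23,0.4],[-18.2,38.6,0.5,0,0,0.23,0.4],[-18.2,38.6,0.5,0,0,0.23,0.4],[-18.2,38.6,0.5,0,0,0.23,0.4],[-18.2,38.6,0.5,0,0,0.23,0.4],[-18.2,38.6,0.5,0,0,0.23,0.4]]]'
python3 - <<'E'
from h import *
goal([.478,-.036,.097],-1)
im,d,c=cam('wrist'); cv2.imwrite('pics/w8.png',im); np.savez('w8.npz',d=d,**{k:np.array(v) for k,v in c.items()})
v,u=np.mgrid[:384,:512]; P=unproj(np.c_[u.ravel(),v.ravel()],d.ravel(),c); ok=d.ravel()>0
b=P[ok&(P[:,0]>.45)&(P[:,0]<.505)&(P[:,1]>-.11)&(P[:,1]<.012)&(P[:,2]>.1)&(P[:,2]<.13)]
k=np.polyfit(b[:,1],b[:,0],1); print(len(b),b.mean(0),b.min(0),b.max(0),k,np.percentile(b[:,2],90))
s=P[ok&(P[:,0]>.535)&(P[:,1]>-.16)&(P[:,1]<.08)&(P[:,2]>.105)&(P[:,2]<.125)]
# left side edge of sheet: max y per x bin; front edge: min x per y bin
X=np.arange(.54,.7,.01); E=[(x,s[(abs(s[:,0]-x)<.005)][:,1].max()) for x in X if (abs(s[:,0]-x)<.005).sum()>5]; print(np.round(E,3).tolist(),np.polyfit(*np.array(E).T,1))
s=P[ok&(P[:,0]>.5)&(P[:,1]>-.16)&(P[:,1]<.08)&(P[:,2]>.105)&(P[:,2]<.125)]
Y=np.arange(-.07,.0,.01); E=[(y,s[(abs(s[:,1]-y)<.005)][:,0].min()) for y in Y if (abs(s[:,1]-y)<.005).sum()>5]; print(np.round(E,3).tolist())
E
```

```text
t: 15.78
eef_pos: [0.4788, -0.0342, 0.2334]
tool_rot: [-0.0, 1.0, -0.007, 0.0]
contact_force: [0.3, -0.2, -0.6]
gripper_width: 0.404
t 15.78 p [ 0.4788 -0.0342  0.2334] q [-0.     1.    -0.007  0.   ] F [ 0.3 -0.2 -0.6] w 0.404
d cm [-0.09  0.19 13.64] rv [-0.001  -0.0006  0.0032] q [ 0.46  0.2  -0.58  1.97  0.13  1.   -0.19]
heading x -0.82 z [ 6.e-04  9.e-04 -1.e+00]
1813 [ 0.47794472 -0.04883077  0.11932337] [ 0.4669014  -0.10281194  0.1131265 ] [0.50498357 0.01198232 0.12611524] [-0.08241899  0.47392014] 0.12317026286062353
[[0.54, 0.054], [0.55, 0.054], [0.56, 0.054], [0.57, 0.053], [0.58, 0.053], [0.59, 0.052], [0.6, 0.052], [0.61, 0.052], [0.62, 0.051], [0.63, 0.051], [0.64, 0.051], [0.65, 0.05], [0.66, 0.05], [0.67, 0.049], [0.68, 0.048], [0.69, 0.048]] [-0.04185497  0.07717903]
[[-0.07, 0.525], [-0.06, 0.525], [-0.05, 0.526], [-0.04, 0.526], [-0.03, 0.526], [-0.02, 0.527], [-0.01, 0.527], [0.0, 0.528]]
```

View pics/w8.png

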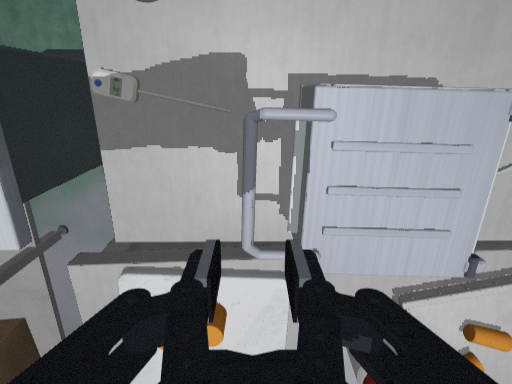

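The wrist view shows the bar at column 249, rows 118 to 245, and the guard's sheet with its front edge at column 310.

```bash
python3 - <<'E'
from h import *
z=np.load('w8.npz'); d=z['d']; c={k:z[k] for k in('mtx','rvec','tvec')}
v,u=np.mgrid[:384,:512]; P=unproj(np.c_[u.ravel(),v.ravel()],d.ravel(),c); ok=d.ravel()>0
b=P[ok&(P[:,0]>.455)&(P[:,0]<.492)&(P[:,1]>-.12)&(P[:,1]<.05)&(P[:,2]>.1)&(P[:,2]<.13)]
print(b[:,1].min(),b[:,1].max())
m=b[(b[:,1]>-.085)&(b[:,1]<.02)]
E=[(y,(lambda q:(q[:,0].min()+q[:,0].max())/2)(m[abs(m[:,1]-y)<.004]),m[abs(m[:,1]-y)<.004][:,2].max()) for y in np.arange(-.08,.02,.01)]
print(np.round(E,4).tolist()); print(np.polyfit(np.array(E)[:,0],np.array(E)[:,1],1))
E
```

```text
-0.10281194046812937 0.03659086571893963
[[-0.08, 0.4729, 0.121], [-0.07, 0.4741, 0.121], [-0.06, 0.4743, 0.121], [-0.05, 0.4744, 0.1213], [-0.04, 0.4751, 0.1214], [-0.03, 0.4752, 0.1212], [-0.02, 0.4759, 0.1214], [-0.01, 0.4765, 0.1212], [-0.0, 0.4767, 0.1213], [0.01, 0.4768, 0.1212]]
[0.04199024 0.47665817]
```

```bash
python3 -m creep '[[[-0.25,-0.1,5,0,0,0.03,0.4],[-0.25,-0.1,9,0,0,0.03,0.4],[-0.25,-0.1,11.5,0,0,0.03,0.4],[-0.25,-0.1,13,0,0,0.03,0.4],[-0.25,-0.1,13.7,0,0,0.03,0.4],[-0.25,-0.1,13.7,0,0,0.03,0.4],[-0.25,-0.1,13.7,0,0,0.03,0.4]]]'
python3 - <<'E'
from h import *
goal([.476,-.034,.097],-2.4)
im,d,c=cam('wrist'); cv2.imwrite('pics/w9.png',im)
E
```

```text
t: 16.7
eef_pos: [0.4771, -0.0348, 0.0975]
tool_rot: [-0.0, 1.0, -0.024, 0.001]
contact_force: [-0.3, -0.0, -0.3]
gripper_width: 0.4
t 16.7 p [ 0.4771 -0.0348  0.0975] q [-0.     1.    -0.024  0.001] F [-0.3 -0.  -0.3] w 0.4
d cm [-0.11 -0.07  0.05] rv [-0.0001 -0.0026 -0.0052] q [ 0.38  0.39 -0.52  2.11  0.29  0.71 -0.38]
heading x -2.7 z [ 0.0026  0.     -1.    ]
```

View pics/w9.png

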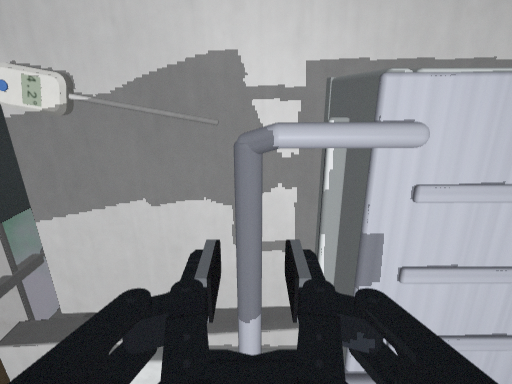

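The bar at column 249 lies between the fingers at columns 212 and 292. I close the gripper.

```bash
python3 -m creep '[[[-0.1,0,0.05,0,0,0,0],[-0.1,0,0.05,0,0,0,0],[-0.1,0,0.05,0,0,0,0],[-0.1,0,0.05,0,0,0,0],[-0.1,0,0.05,0,0,0,0],[-0.1,0,0.05,0,0,0,0],[-0.1,0,0.05,0,0,0,0]]]' 50
python3 - <<'E'
from h import *
goal([.476,-.034,.097],-2.4)
p=bot.get_obs()['eef_pos']
Rc=Rt(bot.get_obs()['tool_rot']); u=np.array([np.cos(np.radians(-2.4)),np.sin(np.radians(-2.4)),0])
for a in (3,7,12,17,22,27,32,37,41,45):
    t=np.radians(a); w=.22*((1-np.cos(t))*u+np.array([0,0,np.sin(t)])); print(a,np.round(Rc.inv().apply(w)*100,2))
E
```

```text
t: 17.62
eef_pos: [0.4754, -0.0348, 0.0962]
tool_rot: [-0.0, 1.0, -0.024, 0.001]
contact_force: [-1.4, -1.3, 3.2]
gripper_width: 0.119
t 17.62 p [ 0.4754 -0.0348  0.0962] q [-0.     1.    -0.024  0.001] F [-1.4 -1.3  3.2] w 0.119
d cm [ 0.06 -0.08 -0.08] rv [-0.0001 -0.001  -0.0052] q [ 0.38  0.39 -0.52  2.11  0.29  0.71 -0.38]
heading x -2.7 z [ 1.e-03  1.e-04 -1.e+00]
3 [ 0.03 -0.   -1.15]
7 [ 0.17 -0.   -2.68]
12 [ 0.49 -0.   -4.57]
17 [ 0.97 -0.01 -6.43]
22 [ 1.61 -0.01 -8.24]
27 [ 2.41 -0.01 -9.99]
32 [  3.35  -0.02 -11.65]
37 [  4.44  -0.02 -13.24]
41 [  5.41  -0.03 -14.43]
45 [  6.46  -0.04 -15.55]
```

```bash
python3 -m creep '[[[0.01,0,-0.5,0,0,0,0],[0.03,0,-1.2,0,0,0,0],[0.17,0,-2.7,0,0,0,0],[0.5,0,-4.6,0,0,0,0],[1.0,0,-6.4,0,0,0,0],[1.6,0,-8.2,0,0,0,0],[1.6,0,-8.2,0,0,0,0]]]'
python3 - <<'E'
from h import *
st()
im,d,c=cam('wrist'); cv2.imwrite('pics/w10.png',im)
E
```

```text
t: 18.5
eef_pos: [0.4904, -0.0355, 0.179]
tool_rot: [0.0, 1.0, -0.024, -0.0]
contact_force: [-2.3, -0.5, -3.2]
gripper_width: 0.118
t 18.5 p [ 0.4904 -0.0355  0.179 ] q [ 0.     1.    -0.024 -0.   ] F [-2.3 -0.5 -3.2] w 0.118
```

View pics/w10.png

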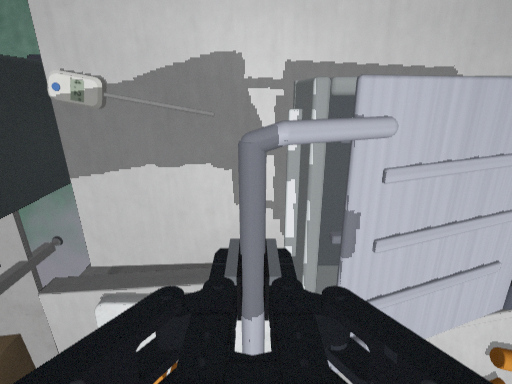

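```bash
python3 -m creep '[[[0.8,0,-1.8,0,0,0,0],[1.75,0,-3.45,0,0,0,0],[2.85,0,-5.05,0,0,0,0],[3.8,0,-6.2,0,0,0,0],[4.85,0,-7.35,0,0,0,0],[4.85,0,-7.35,0,0,0,0],[4.85,0,-7.35,0,0,0,0]]]'
cat > ga.py <<'E'
from h import *
import sys
o=st(); p=o['eef_pos']
print('angle from TCP z',np.degrees(np.arcsin((p[2]+.019-.116)/.22)).round(2), 'dx from start',(p[0]-.4754).round(4))
for n in('scene','top','wrist'):
    im,d,c=cam(n); cv2.imwrite(f'pics/{n}{sys.argv[1]}.png',im)
    v,u=np.mgrid[:384,:512]; P=unproj(np.c_[u.ravel(),v.ravel()],d.ravel(),c)
    rs=bot.silhouettes(n,'guard'); 
    if not rs or rs[0]['p']<.3: print(n,'none');continue
    q=cloud(d,c,cv2.erode(rs[0]['mask'].astype(np.uint8),np.ones((3,3)))>0)
    q=q[(q[:,1]>-.13)&(q[:,1]<.05)&(q[:,0]>.5)&(q[:,0]<.70)&(q[:,2]>.11)]
    if len(q)<50: print(n,len(q)); continue
    for _ in range(6):
        A=np.c_[q[:,0],q[:,1],np.ones(len(q))]; k=np.linalg.lstsq(A,q[:,2],rcond=None)[0]; r=q[:,2]-A@k; q=q[abs(r)<max(2*np.median(abs(r)),.003)]
    print(n,rs[0]['p'],len(q),'guard angle',np.degrees(np.arctan(np.hypot(k[0],k[1]))).round(2),k.round(3),np.median(abs(r)).round(4))
E
python3 ga.py A
```

```text
t: 19.42
eef_pos: [0.5339, -0.0374, 0.2504]
tool_rot: [0.001, 1.0, -0.023, -0.006]
contact_force: [-19.4, 0.5, 9.6]
gripper_width: 0.118
t 19.43 p [ 0.5339 -0.0374  0.2504] q [ 0.001  1.    -0.023 -0.006] F [-19.4   0.5   9.6] w 0.118
angle from TCP z 44.22 dx from start 0.0585
scene 0.8 378 guard angle 43.08 [-0.934  0.037  0.766] 0.0006
top 0.56 562 guard angle 43.0 [-0.932  0.042  0.768] 0.001
wrist 0.85 21093 guard angle 43.19 [-0.938  0.038  0.771] 0.0005
```

View pics/sceneA.png

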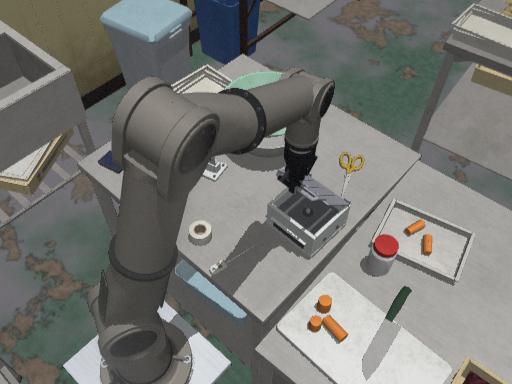

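View pics/wristA.png

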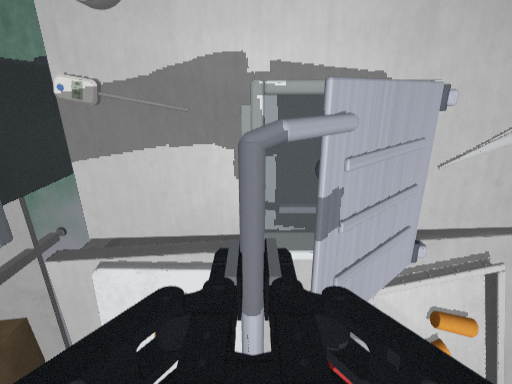

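The guard is at about 43° by all three cameras, and there is a roughly 20 N radial push, so my arc was slightly too tight. I relieve it outwards and raise the guard a little.

```bash
python3 -m creep '[[[0,0,-0.4,0,0,0,0],[0.1,0,-0.8,0,0,0,0],[0.1,0,-0.85,0,0,0,0],[0.1,0,-0.85,0,0,0,0]]]'
python3 ga.py B
```

```text
t: 20.23
eef_pos: [0.5414, -0.0377, 0.2589]
tool_rot: [-0.001, 1.0, -0.023, 0.001]
contact_force: [5.7, -0.5, -14.0]
gripper_width: 0.118
t 20.23 p [ 0.5414 -0.0377  0.2589] q [-0.001  1.    -0.023  0.001] F [  5.7  -0.5 -14. ] w 0.118
angle from TCP z 47.38 dx from start 0.066
scene 0.66 298 guard angle 46.12 [-1.039  0.043  0.838] 0.0006
top 0.56 555 guard angle 46.02 [-1.036  0.037  0.841] 0.0011
wrist 0.85 18529 guard angle 46.01 [-1.035  0.043  0.838] 0.0005
```

```bash
python3 -m creep '[[[-0.15,0,0.35,0,0,0,0],[-0.15,0,0.35,0,0,0,0],[-0.15,0,0.35,0,0,0,0]]]'
python3 ga.py C
python3 - <<'E'
from h import *
im,d,c=cam('top')
for l in("stand","plate","label_roll_mid","probe_thermometer","red_cap_jar","date_stamp"):
    for r in bot.silhouettes('top',l)[:1]:
        P=cloud(d,c,r['mask']); print(l,round(r['p'],2),np.round(r['xy']),np.round(np.median(P,0),3))
im,d,c=cam('scene'); 
for r in bot.silhouettes('scene','plate')[:2]:
    P=cloud(d,c,r['mask']); print('scene plate',round(r['p'],2),np.round(r['xy']),np.round(np.median(P,0),3),P[:,2].max())
s=im[120:210,120:260]; t=cv2.imread('pics/topC.png'); cv2.imwrite('pics/fin.png',np.hstack([cv2.resize(s,(420,270),interpolation=3),cv2.resize(t[140:260,70:257],(380,270),interpolation=3)]))
E
```

```text
t: 20.9
eef_pos: [0.5392, -0.0376, 0.2565]
tool_rot: [-0.0, 1.0, -0.023, 0.001]
contact_force: [1.0, 1.3, -8.7]
gripper_width: 0.12
t 20.9 p [ 0.5392 -0.0376  0.2565] q [-0.     1.    -0.023  0.001] F [ 1.   1.3 -8.7] w 0.12
angle from TCP z 46.46 dx from start 0.0638
scene 0.57 392 guard angle 44.92 [-0.996  0.044  0.81 ] 0.0006
top 0.6 568 guard angle 45.24 [-1.007  0.05   0.821] 0.001
wrist 0.68 18964 guard angle 45.25 [-1.008  0.042  0.819] 0.0005
stand 0.83 [174. 193.] [0.56  0.371 0.013]
plate 0.59 [165. 182.] [0.572 0.38  0.081]
label_roll_mid 0.83 [239. 258.] [0.363 0.177 0.04 ]
probe_thermometer 0.49 [279. 265.] [0.323 0.057 0.016]
red_cap_jar 0.62 [390. 155.] [ 0.63  -0.276  0.121]
date_stamp 0.43 [130. 232.] [0.433 0.504 0.064]
```

View pics/fin.png

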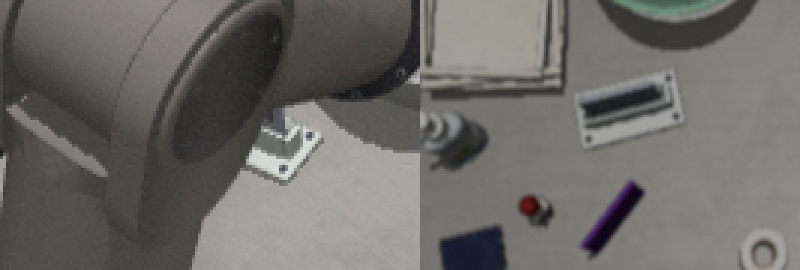

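View pics/topC.png

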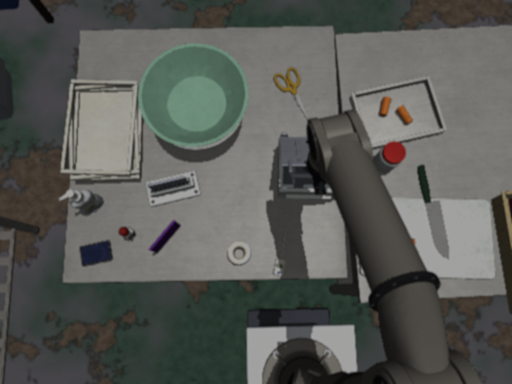

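The ribs now face the robot's side and the plate is seated. The bystanders are where they were and the guard reads about 45.1°. I hold briefly, check it is stable, and hand in.

```bash
python3 -m creep '[[[0,0,0,0,0,0,0],[0,0,0,0,0,0,0],[0,0,0,0,0,0,0],[0,0,0,0,0,0,0],[0,0,0,0,0,0,0],[0,0,0,0,0,0,0]]]'
python3 ga.py D
python3 -c "
from station import bot
print(bot.hand_in())"
```

```text
t: 22.4
eef_pos: [0.5393, -0.0376, 0.2567]
tool_rot: [-0.0, 1.0, -0.023, 0.001]
contact_force: [4.6, 3.2, -10.8]
gripper_width: 0.12
t 22.4 p [ 0.5393 -0.0376  0.2567] q [-0.     1.    -0.023  0.001] F [  4.6   3.2 -10.8] w 0.12
angle from TCP z 46.54 dx from start 0.0639
scene 0.91 369 guard angle 45.04 [-1.     0.043  0.812] 0.0006
top 0.92 521 guard angle 45.32 [-1.01   0.042  0.823] 0.001
wrist 0.65 19155 guard angle 45.23 [-1.007  0.042  0.819] 0.0005
the job is handed in; nothing more can be done
None
```

I lifted the plate out of the stand, turned it half round and seated it in the slot again. The ribs now face the robot's side (the stand's -x), and I let go of it. I then gripped the guard bar and raised the guard, and the arm is still holding it. The job was handed in at 22.4 s.

**Plate:** the wrist picture after release showed it upright and centred in the slot, top edge about 112 mm above the table, ribs on the -x side. A later top picture, with the guard held open, agreed.

**Guard:** the three cameras put the opening at 45.0°, 45.3° and 45.2°, and it held steady over the last 1.5 s. Working it out from the TCP height instead gave 46.5°. I trusted the camera fits of the sheet, because the height estimate assumes exactly where the bar sits in the fingers.

**Forces:** my first arc was slightly too tight and pushed with about 20 N until I corrected it. The arm still reads about 11 N down while holding, more than the 3 to 5 N given, but well under the limits.

**Bystanders:** the thermometer, jar and stamp measured within about 1 mm of their starting places. The label roll's measured point came out 8 mm different, though in the pictures it sits in the same place; I put that down to the network's outline of it.

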